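Unlatch the inspection lamp from its charging dock and hang it on the stand's peg

TASK

The inspection lamp stands latched in its charging dock: squeeze its two orange side buttons together to free it and lift it out. Then hang it by the wire loop on its top on the peg of the lamp stand, behind the red knob, and let go so that it hangs freely and still. Do not drop the lamp, tip it over or put it down on the table, and leave the torch, the tin and the tape roll where they are.

Things in the scene. Friction and masses are not known exactly. Their poses are not given: they have to be found in the camera images.
- lamp: cordless inspection lamp, black upright block 32 (x) x 40 (y) x 115 mm (z), yellow-framed white light panel on its -x face, 0.2 kg; origin at the centre of its underside, z up. An orange spring button on each side (+y, -y), 22 mm wide (x), 20 mm high, centred 102 mm above the origin: 56 mm over both at rest, 42 mm pressed. Held by the pressed buttons alone it is held securely
- lamp_loop (a point): centre of the opening of the wire loop on the lamp's top, 126 mm above the lamp's underside; axes as the lamp's. The loop, of 5 mm steel wire, stands in the y-z plane (a peg passes through it along x); opening 26 mm wide, 20 mm high (115 to 136 mm above the underside), top arched; outer top 141 mm above the underside
- lamp_button_left (a joint): travel of the lamp's +y button: 0 out, 0.007 m fully pressed; its spring takes 2.4 N to start, 6.6 N for full travel, and pushes it out again. Each button carries a hook at the lamp's foot that catches under the dock's lip; with both fully pressed the lamp lifts straight up
- lamp_button_right (a joint): the same for the lamp's -y button
- dock: grey charging dock fixed to the table, base 62 (x) x 86 (y) x 12 mm, socket walls up to 55 mm above the table (48 mm in x, 72 mm in y over the outside); origin at the centre of its underside. At the start the lamp stands in the socket, axes along the dock's, on a floor 12 mm above the table, with 2 mm play each way; it is clear once its underside is 60 mm up
- stand: lamp stand fixed to the table; origin on the table under the peg's middle (the hanging place). Steel peg, 8 mm in diameter, points to the stand's -x and rises to its tip: axis 236 mm high at x = -40 mm (tip), 230 mm at x = 0, 224 mm at x = 40 mm (black stop collar, 16 mm in diameter). Post at x = 75 mm on a base 64 x 64 x 12 mm; highest point 241 mm (tip)
- peg_tip (a point): centre of the red knob, 11 mm in diameter, at the free end of the peg; axes as the stand's
- peg_mid (a point): point on the peg's axis at the hanging place, 40 mm behind the tip and 230 mm above the table; axes as the stand's
- torch: grey pocket torch with a yellow band standing on the table, 43 mm in diameter, 122 mm tall; origin at its foot; bystander
- tin: yellow round tin, 47 mm in diameter, 23 mm high; origin at the centre of its underside; bystander
- tape: black tape roll lying flat, 58 x 56 x 19 mm; origin at the centre of its underside; bystander

How it is judged:
By the outcome, as a careful person would: the job done as asked, in the order asked, and still so for the second after the job is handed in, with the robot touching nothing.
It also fails if it takes over 48 s, if anything falls off the work surface, if the arm or the gripper's body presses on something with over 40 N, if the wrist force passes 120 N, or if a joint passes its speed limit or range.

ROBOT

A 6-joint arm with a two-finger parallel gripper is mounted at the origin on the work surface; the furniture and walls round the work are solid. World frame = base frame: x ahead of the robot, y to its left, z up, the work surface at z = 0. Lengths are in m, angles in rad, forces in N, time in s.
With the tool pointing down it reaches from about 0.275 to 0.775 m from the base axis. Payload 14.6 kg.
Tool frame: the origin (TCP) lies on the centre line of the jaws, within the pads' length; the fingertips stand 14 mm ahead of it and the grasp point (between the pads) lies 5 mm behind it (robot.finger_overhang is the distance from the TCP to the fingertips, in m); z points along the fingers, y is the line along which they close (so a half turn about z gives the same grasp; the last joint's range is limited). The gripper opens to 85 mm and grips with 20 to 120 N. Pads are 22 mm wide; open, the fingers measure 114 mm over their backs; the gripper's body (76 mm by 85 mm) begins 54 mm behind the grasp point. The pads swing forward as they close: fully open they stand 13 mm farther back than shut.
Start: joints at [-1.44, 0.263, -0.048, 1.259, 0, 1.415], TCP at [0.148, -0.504, 0.218] pointing down, gripper open.
Joint ranges: [-2.65, 2.65], [-0.89, 1.7], [-1.18, 1.37], [-2.13, 2.11], [-1.35, 1.29], [-3.14, 3.14]. Speed limits (rad/s): [1.89, 1.89, 2.57, 2.79, 3.14, 3.14].

INTERFACE

Orientations are given as a unit quaternion [w, x, y, z].
In Python, from bench import robot, cams, order, nets gives the robot as it stands. The module is installed in compiled form; this text tells all that it offers.
- The arm moves only by the tool step_arm, never from a script. Its arguments are lists of equal length, an entry for each row: "rot": the turn, a rotation vector about the tool's x, y, z in degrees, a list of three; "slide": the shift along the tool's x, y, z in mm, a list of three; "fingers": the closure in counts, from 0 (fully open) to 255 (shut). In form: {"rot": [[rx, ry, rz], ...], "slide": [[tx, ty, tz], ...], "fingers": [fingers, ...]}. A call has 1 to 5 rows; each row shifts and turns the commanded pose from where the row before left it, along the tool's axes as they then stand; what a row does not reach is not made up. A row lasts 1/12 s, in which the tool goes at most 41.7 mm and 7.16 degrees, less where a joint would pass 70% of its speed; a pose out of reach is approached as far as the arm can. A call is refused whole if a number of a shift passes 41.7 or a number of a turn 7.16, either way. A call with a gripper value outside its range is refused whole. The fingers move at their own pace and stop on an object; the grip force is fixed at half the most. Time passes only in rows, so rows that do not move let the fingers close. It gives the time, the measured TCP pose, the force, the opening and the grip force at its end, in the units of the state.
- robot.sense(): the state, without advancing time (a new reading comes with each control period).
- cams.capture(name): name is "side" or "top" or "wrist"; returns a dict with "color" (384x512x3 uint8, red, green, blue), "range_z" (384x512 float32, m along the optical axis (not along the pixel's ray), 0 where there is no reading), "intrinsics" (3x3 intrinsics, pixels), "k1" (the pictures are not rectified: a ray, as slopes to the right and down, at radius r is drawn at 1 + k1 r^2 times it, then the intrinsics apply), "R" (3x3) and "t" (3): a world point X has camera coordinates R X + t. Camera axes: x right, y down, z forward; pixel columns grow to the right and rows downward; lengths in m; the calibration is good to about 2 mm. A picture is of the moment at which its call begins.
- order.close_job(): hands the job in; it is judged then, once.
Trained networks look in a picture, given as the dict that the camera call returned (one of the last four; its "shot" number tells which), for a name from the list of things; names that differ only in an ending like _2 or _b are one class to them, and where a whole thing is asked for, a point or a joint stands for the part that bears it (a point fixed in the world has none). Each returns a list of dicts, best first, with "conf" (0 to 1); they miss things now and then, are a little off and sometimes report something else, mostly with a low value. They report only what shows in the picture. A call takes as long as a camera call.
- nets.regions_of(target, picture): "mask" (384x512 bool, what is visible of it).
- nets.tip_of(target, picture): "point" ([x, y, z] in m, in the coordinates of the camera as it stood for that picture, good to about 4 mm: a listed point, or the origin of a listed thing).
The state is a dict: "clock": time; "qpos": joint angles; "dq": joint speeds; "joint_efforts": joint torques, N m; "position": TCP position; "ee_rot": TCP orientation; "force": force on the tool from outside, world axes, zero at the start; "torque": the same for the moment, N m; "width": opening from 0.0 (shut) to 1.0 (fully open); "finger_force": force on a finger pad.
Only numpy, scipy, OpenCV 4.12 (cv2) and the standard library are available. Lean on these libraries where they do the work, as an engineer would, in place of code of your own. Each camera call takes 0.05 s, during which the arm holds its last target. There are 200 camera calls.

## Working session

There is one attempt and no reset: what is moved stays moved. The work goes in short steps, Python scripts to look and compute and a tool call to move; the robot and the scene stay as the last step left them, time stands still between calls to the robot, and variables do not carry over. Pictures are saved under pics/ and viewed, at most 10 in all, crops included, and the job is handed in when it is done.

Besides the shell and the picture viewer there is one more tool, called by a JSON object that holds its "method" and its "body", one argument or row to a line. step_arm: Moves the arm, as the interface text tells. Its arguments: {"type":"object","properties":{"rot":{"type":"array","items":{"type":"array","items":{"type":"number"}}},"slide":{"type":"array","items":{"type":"array","items":{"type":"number"}}},"fingers":{"type":"array","items":{"type":"number"}}},"required":["rot","slide","fingers"]}

```bash
mkdir -p pics
cat > h.py <<'E'
import numpy as np, cv2
from bench import robot,cams,order,nets
from scipy.spatial.transform import Rotation as Ro
def world(p,c): return np.array(c["R"]).T@(np.array(p)-np.array(c["t"]))
def cloud(c,mask):
    v,u=np.nonzero(mask&(c["range_z"]>0)); z=c["range_z"][v,u]
    K=np.array(c["intrinsics"]); k=float(c["k1"])
    uv=np.stack([u,v],1).astype(np.float64)[:,None]
    n=cv2.undistortPoints(uv,K,np.array([k,0,0,0.]))[:,0]
    P=np.c_[n*z[:,None],z]
    return (P-np.array(c["t"]))@np.array(c["R"])
def save(c,n): cv2.imwrite("pics/"+n,c["color"][:,:,::-1])
def tcp():
    s=robot.sense(); w,x,y,z=s["ee_rot"]; return np.array(s["position"]),Ro.from_quat([x,y,z,w])
E
python3 - <<'E'
from h import *
np.set_printoptions(precision=4,suppress=True)
s=robot.sense(); print(s)
ims=[]
for n in ("side","top"):
    c=cams.capture(n); ims.append(c["color"])
    print(n,"campos",world([0,0,0],c))
    for t in ("lamp","lamp_loop","dock","stand","peg_tip","peg_mid","torch","tin","tape"):
        r=nets.tip_of(t,c)[:2]
        print(t,[(round(q["conf"],2),world(q["point"],c)) for q in r])
im=np.hstack(ims)[:,:,::-1]; cv2.imwrite("pics/a.png",cv2.resize(im,(800,300)))
E
```

```text
{'clock': 0.0, 'qpos': array([-1.4403,  0.2635, -0.049 ,  1.2594, -0.    ,  1.4155]), 'dq': array([ 0.0015, -0.0019, -0.0021, -0.0015, -0.0015, -0.0007]), 'joint_efforts': array([  0.0017, -63.7611,  38.4567,   0.0137,   0.0001,   0.    ]), 'position': array([ 0.148 , -0.5034,  0.2173]), 'ee_rot': array([-0.0005,  0.9898,  0.1424, -0.    ]), 'force': array([0.0546, 0.0731, 0.0015]), 'torque': array([-0.0449,  0.0057, -0.0229]), 'finger_force': 0.0, 'width': 0.9981355196599314}
side campos [0.2676 0.9041 0.8006]
lamp [(0.89, array([0.4004, 0.2177, 0.0075]))]
lamp_loop [(0.84, array([0.3979, 0.2177, 0.1377]))]
dock [(0.96, array([ 0.397 ,  0.2212, -0.0005])), (0.28, array([ 0.6738, -0.0968, -0.0083]))]
stand []
peg_tip [(0.86, array([ 0.5378, -0.221 ,  0.2344]))]
peg_mid [(0.84, array([ 0.5736, -0.2065,  0.2286]))]
torch [(0.64, array([0.7204, 0.0153, 0.0008]))]
tin [(0.66, array([ 0.4537, -0.2657, -0.0018]))]
tape [(0.49, array([ 0.6734, -0.0984, -0.0039])), (0.2, array([ 0.3978,  0.2172, -0.0018]))]
top campos [ 0.4434 -0.0221  1.1533]
lamp [(0.75, array([0.3958, 0.2168, 0.0124]))]
lamp_loop [(0.8, array([0.3949, 0.2205, 0.1374]))]
dock [(0.77, array([0.3978, 0.2195, 0.005 ]))]
stand []
peg_tip [(0.9, array([ 0.5357, -0.2231,  0.2379])), (0.49, array([0.7227, 0.0175, 0.0043]))]
peg_mid [(0.65, array([ 0.5754, -0.2058,  0.2285]))]
torch [(0.77, array([0.7246, 0.0148, 0.0031])), (0.45, array([0.394 , 0.2205, 0.1398]))]
tin []
tape [(0.51, array([ 0.6723, -0.0993, -0.0029]))]
```

View pics/a.png

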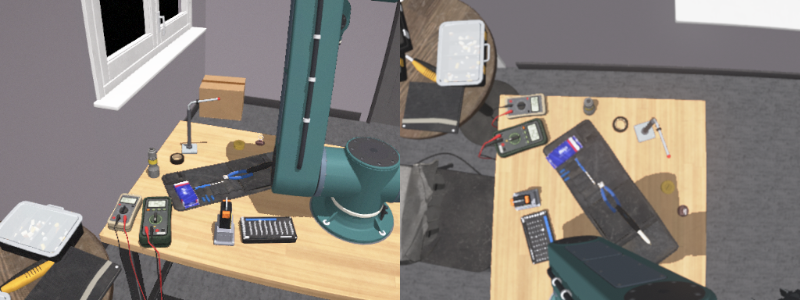

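The left picture shows the lamp in its dock near (225,220) and the stand near (195,130). In the right picture the dock is near (525,200) and the stand near (655,135). Next I need the yaws.

Run:
```python
from h import *
np.set_printoptions(precision=4,suppress=True)
c=cams.capture("top"); d=cams.capture("side")
K=c["intrinsics"]
allm=np.ones((384,512),bool)
for nm,q in (("top",c),("side",d)):
    P=cloud(q,allm)
    m=(np.hypot(P[:,0]-.397,P[:,1]-.219)<.075)
    for lo,hi in ((.04,.062),(.095,.135),(.006,.03)):
        S=P[m&(P[:,2]>lo)&(P[:,2]<hi)]
        if len(S)>8:
            r=cv2.minAreaRect((S[:,:2]*1000).astype(np.float32)); print(nm,lo,len(S),r)
    m=(P[:,2]>.205)&(P[:,2]<.26)&(np.hypot(P[:,0]-.575,P[:,1]+.206)<.1)
    S=P[m]; print("peg",len(S)); 
    if len(S)>5:
        mu=S.mean(0); w=np.linalg.svd(S-mu)[2][0]; print(mu,w,np.degrees(np.arctan2(w[1],w[0])),S.min(0),S.max(0))
def crop(q,x,y,z,h,s):
    p=q["R"]@np.array([x,y,z])+q["t"]; u=(q["intrinsics"]@(p/p[2]))[:2].astype(int)
    return cv2.resize(q["color"][max(0,u[1]-h):u[1]+h,max(0,u[0]-h):u[0]+h],(s,s),interpolation=cv2.INTER_CUBIC)
im=np.hstack([crop(c,.397,.219,.06,32,390),crop(d,.397,.219,.06,32,390)])
cv2.imwrite("pics/b.png",im[:,:,::-1])
```

```text
top 0.04 250 ((397.9629821777344, 218.21432495117188), (49.14256286621094, 73.9190902709961), 12.776019096374512)
top 0.095 268 ((397.4507751464844, 218.1842041015625), (33.10740280151367, 57.50579071044922), 12.9639310836792)
top 0.006 456 ((393.9735107421875, 212.71380615234375), (137.5323944091797, 110.31591796875), 32.31950759887695)
peg 214
[ 0.5915 -0.2037  0.2308] [-0.9332 -0.3204  0.163 ] -161.05125804776873 [ 0.5333 -0.2282  0.2062] [ 0.65   -0.1822  0.2432]
side 0.04 333 ((397.0925598144531, 221.23330688476562), (48.58153533935547, 76.41142272949219), 13.215662002563477)
side 0.095 308 ((396.7109375, 222.63902282714844), (32.502044677734375, 56.219425201416016), 14.950227737426758)
side 0.006 577 ((376.9649658203125, 210.77993774414062), (105.67143249511719, 99.26087951660156), 15.232531547546387)
peg 130
[ 0.5951 -0.1993  0.2279] [ 0.9279  0.3224 -0.1872] 19.161793920899786 [ 0.5335 -0.2255  0.2051] [ 0.6514 -0.1775  0.2441]
```

View pics/b.png

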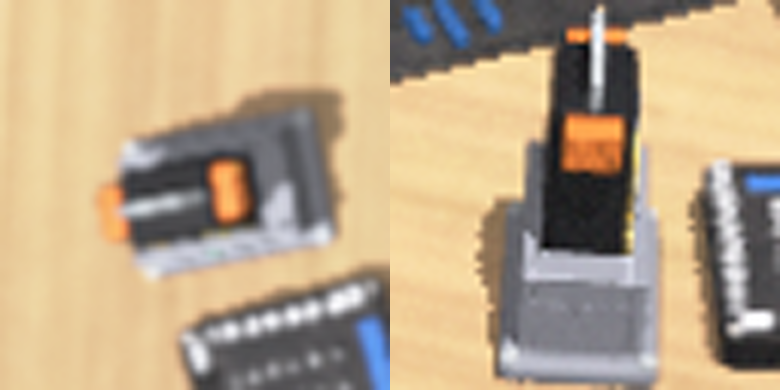

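The lamp is at about (0.397, 0.220) with yaw 13° and its panel facing -x. The stand's yaw is about 20°. I'll approach above the lamp by way of (0.40, -0.10).

{"method": "step_arm", "body": {
  "rot": [
    [0,0,3.4],
    [0,0,0],
    [0,0,0],
    [0,0,0],
    [0,0,0]
  ],
  "slide": [
    [22,-22,0],
    [22,-22,0],
    [22,-22,0],
    [22,-22,0],
    [22,-22,0]
  ],
  "fingers": [0,0,0,0,0]
}}

```text
clock: 1.52
position: [0.2293, -0.3696, 0.2178]
ee_rot: [0.0, 0.994, 0.113, 0.0]
force: [-0.3, -0.7, -0.9]
width: 0.998
finger_force: 0.0
```

{"method": "step_arm", "body": {
  "rot": [
    [0,0,0],
    [0,0,0],
    [0,0,0],
    [0,0,0],
    [0,0,0]
  ],
  "slide": [
    [22,-22,0],
    [22,-22,0],
    [22,-22,0],
    [22,-22,0],
    [22,-22,0]
  ],
  "fingers": [0,0,0,0,0]
}}

```text
clock: 1.93
position: [0.3119, -0.2377, 0.2179]
ee_rot: [0.0, 0.994, 0.113, 0.0]
force: [0.5, -0.3, 0.7]
width: 1.0
finger_force: 0.0
```

{"method": "step_arm", "body": {
  "rot": [
    [0,0,0],
    [0,0,0],
    [0,0,0],
    [0,0,0],
    [0,0,0]
  ],
  "slide": [
    [22,-22,0],
    [22,-22,0],
    [22,-22,0],
    [22,-22,0],
    [22,-22,0]
  ],
  "fingers": [0,0,0,0,0]
}}

```text
clock: 2.35
position: [0.3945, -0.1056, 0.218]
ee_rot: [0.0, 0.994, 0.113, 0.0]
force: [0.2, -1.3, 0.0]
width: 1.003
finger_force: 0.0
```

{"method": "step_arm", "body": {
  "rot": [
    [0,0,0],
    [0,0,0],
    [0,0,0],
    [0,0,0],
    [0,0,0]
  ],
  "slide": [
    [6,-30,0],
    [6,-30,0],
    [6,-30,0],
    [6,-30,0],
    [6,-30,0]
  ],
  "fingers": [0,0,0,0,0]
}}

```text
clock: 2.77
position: [0.3891, 0.0472, 0.2179]
ee_rot: [0.0, 0.994, 0.113, 0.0]
force: [0.3, -0.8, 0.1]
width: 0.998
finger_force: 0.0
```

{"method": "step_arm", "body": {
  "rot": [
    [0,0,0],
    [0,0,0],
    [0,0,0],
    [0,0,0],
    [0,0,0]
  ],
  "slide": [
    [9,-33,0],
    [9,-33,0],
    [9,-33,0],
    [9,-33,0],
    [10,-34,0]
  ],
  "fingers": [0,0,0,0,0]
}}

```text
clock: 3.18
position: [0.4019, 0.1975, 0.218]
ee_rot: [-0.009, 0.991, 0.132, -0.001]
force: [0.6, 0.2, -0.4]
width: 1.002
finger_force: 0.0
```

```bash
cat > look.py <<'E'
from h import *
np.set_printoptions(precision=4,suppress=True)
p,R=tcp(); print(p, R.as_matrix()[:2,0], np.degrees(np.arctan2(*R.as_matrix()[1::-1,0])))
E
python3 - <<'E'
from look import *
c=cams.capture("wrist"); save(c,"c.png")
for t in ("lamp","lamp_loop","dock"):
    print(t,[(round(q["conf"],2),world(q["point"],c)) for q in nets.tip_of(t,c)[:1]])
P=cloud(c,np.ones((384,512),bool))
print(world([0,0,0],c),len(P))
m=(np.hypot(P[:,0]-.397,P[:,1]-.219)<.075)
for lo,hi in ((.045,.062),(.1,.131),(.14,.16)):
    S=P[m&(P[:,2]>lo)&(P[:,2]<hi)]
    if len(S)>8: print(lo,len(S),cv2.minAreaRect((S[:,:2]*1000).astype(np.float32)))
E
```

```text
[0.4019 0.1975 0.218 ] [0.9651 0.2618] 15.177343945589495
lamp []
lamp_loop [(0.66, array([0.3994, 0.2185, 0.1369]))]
dock []
[0.4748 0.214  0.373 ] 195803
0.045 920 ((397.6714782714844, 220.32427978515625), (47.00650405883789, 72.18927001953125), 12.543906211853027)
0.1 1746 ((397.08709716796875, 220.13894653320312), (32.45387649536133, 57.89168930053711), 12.92455005645752)
0.14 221 ((397.2397155761719, 219.96051025390625), (5.037199974060059, 33.3233757019043), 12.192803382873535)
```

View pics/c.png

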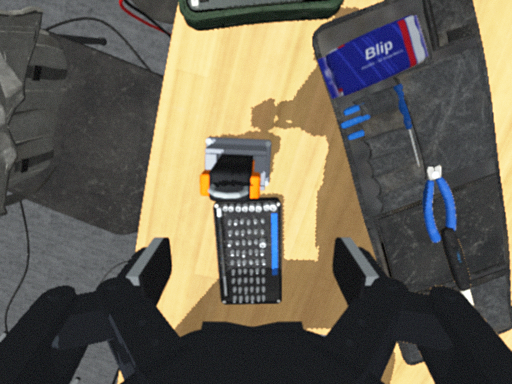

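The lamp sits near pixel (235,170), between the open fingers' line and the image top. From the wrist cloud it is at (0.3972, 0.2200) with yaw 12.7°. The tool lagged on the last move, so I'll check the joints.

```bash
cat > go.py <<'E'
import sys
from look import *
# usage: go.py x y z yaw -> remaining slide (in target-yaw tool frame, mm) and rot vec (tool, deg)
def go(x,y,z,yaw):
    T=Ro.from_euler("ZX",[yaw,180],degrees=True)
    print("rot",(R.inv()*T).as_rotvec(degrees=True),"slide_now",R.inv().apply(np.array([x,y,z])-p)*1000,"slide_tgt",T.inv().apply(np.array([x,y,z])-p)*1000)
    s=robot.sense(); print("q",s["qpos"],"dq",s["dq"],"clk",s["clock"],"F",s["force"],"w",s["width"])
if __name__=="__main__": go(*map(float,sys.argv[1:]))
E
python3 go.py .3972 .2200 .218 12.7
```

```text
[0.4026 0.1946 0.2177] [0.9673 0.2536] 14.691857409042328
rot [-1.0237  0.0573  1.9915] slide_now [  1.2379 -25.8987   0.2014] slide_tgt [  0.3372 -25.9256  -0.2609]
q [ 0.2556  0.1286 -0.2246  1.2183  0.0179  3.1407] dq [-0.0219 -0.0132 -0.0125  0.0007 -0.0012  0.0008] clk 3.3833 F [ 0.1873 -0.1975  0.0272] w 0.9971747349296659
```

The last joint is at its limit. A half turn gives the same grasp and leaves the joint with room at both the lamp and the stand.

{"method": "step_arm", "body": {
  "rot": [
    [0,0,-7.1],
    [0,0,-7.1],
    [0,0,-7.1],
    [0,0,-7.1],
    [0,0,-7.1]
  ],
  "slide": [
    [0,0,0],
    [0,0,0],
    [0,0,0],
    [0,0,0],
    [0,0,0]
  ],
  "fingers": [0,0,0,0,0]
}}

```text
clock: 3.8
position: [0.4026, 0.1935, 0.218]
ee_rot: [-0.009, 0.905, 0.426, 0.002]
force: [0.5, -0.9, -0.9]
width: 1.0
finger_force: 0.0
```

{"method": "step_arm", "body": {
  "rot": [
    [0,0,-7.1],
    [0,0,-7.1],
    [0,0,-7.1],
    [0,0,-7.1],
    [0,0,-7.1]
  ],
  "slide": [
    [0,0,0],
    [0,0,0],
    [0,0,0],
    [0,0,0],
    [0,0,0]
  ],
  "fingers": [0,0,0,0,0]
}}

```text
clock: 4.22
position: [0.4026, 0.1935, 0.218]
ee_rot: [-0.008, 0.732, 0.681, 0.004]
force: [0.1, -0.2, -0.3]
width: 0.995
finger_force: 0.0
```

{"method": "step_arm", "body": {
  "rot": [
    [0,0,-7.1],
    [0,0,-7.1],
    [0,0,-7.1],
    [0,0,-7.1],
    [0,0,-7.1]
  ],
  "slide": [
    [0,0,0],
    [0,0,0],
    [0,0,0],
    [0,0,0],
    [0,0,0]
  ],
  "fingers": [0,0,0,0,0]
}}

```text
clock: 4.63
position: [0.4026, 0.1935, 0.218]
ee_rot: [-0.006, 0.489, 0.872, 0.006]
force: [-0.5, -0.1, -0.6]
width: 1.0
finger_force: 0.0
```

{"method": "step_arm", "body": {
  "rot": [
    [0,0,-7.1],
    [0,0,-7.1],
    [0,0,-7.1],
    [0,0,-7.1],
    [0,0,-7.1]
  ],
  "slide": [
    [0,0,0],
    [0,0,0],
    [0,0,0],
    [0,0,0],
    [0,0,0]
  ],
  "fingers": [0,0,0,0,0]
}}

```text
clock: 5.05
position: [0.4026, 0.1935, 0.218]
ee_rot: [-0.004, 0.2, 0.98, 0.008]
force: [-0.6, -0.4, -0.3]
width: 1.001
finger_force: 0.0
```

{"method": "step_arm", "body": {
  "rot": [
    [0,0,-7.1],
    [0,0,-7.1],
    [0,0,-7.1],
    [0,0,-7.1],
    [0,0,-7.1]
  ],
  "slide": [
    [0,0,0],
    [0,0,0],
    [0,0,0],
    [0,0,0],
    [0,0,0]
  ],
  "fingers": [0,0,0,0,0]
}}

```text
clock: 5.47
position: [0.4026, 0.1935, 0.218]
ee_rot: [-0.001, -0.108, 0.994, 0.009]
force: [0.6, 0.0, 0.4]
width: 1.0
finger_force: 0.0
```

```bash
python3 go.py .3972 .2200 .218 192.7
```

```text
[0.4026 0.1935 0.218 ] [-0.9767 -0.2148] -167.59674900226162
rot [ 1.0249 -0.0413 -0.2971] slide_now [-0.4164 26.9942  0.5311] slide_tgt [-0.5562 26.9969  0.0486]
q [ 0.2531  0.1273 -0.2253  1.2183  0.0179  0.0367] dq [-0.0014  0.0002  0.0011 -0.0013  0.0011 -1.4776] clk 5.4667 F [0.6416 0.0264 0.3856] w 1.0001655745137163
```

{"method": "step_arm", "body": {
  "rot": [
    [1,0,0],
    [0,0,0],
    [0,0,0],
    [0,0,0]
  ],
  "slide": [
    [-0.5,13.5,0],
    [0,13.5,0],
    [0,0,0],
    [0,0,0]
  ],
  "fingers": [0,0,0,0]
}}

```text
clock: 5.8
position: [0.3974, 0.2205, 0.2182]
ee_rot: [-0.001, -0.106, 0.994, 0.0]
force: [-0.5, -0.1, 0.1]
width: 1.001
finger_force: 0.0
```

```bash
python3 go.py .3972 .2200 .107 192.7
```

```text
[0.3974 0.2205 0.2182] [-0.9776 -0.2106] -167.84537905926908
rot [ 0.0236 -0.0558 -0.5454] slide_now [  0.1612  -0.5036 111.2232] slide_tgt [  0.2741  -0.4558 111.2232]
q [ 0.3266  0.1428 -0.2059  1.223   0.0005  0.1145] dq [-0.0146  0.     -0.0006 -0.     -0.0037 -0.0092] clk 5.8 F [-0.4894 -0.0882  0.0884] w 1.0010604165566914
```

{"method": "step_arm", "body": {
  "rot": [
    [0,0,-0.5],
    [0,0,0],
    [0,0,0],
    [0,0,0],
    [0,0,0]
  ],
  "slide": [
    [0.2,-0.5,25],
    [0,0,30],
    [0,0,30],
    [0,0,20],
    [0,0,6]
  ],
  "fingers": [0,0,0,0,0]
}}

```text
clock: 6.22
position: [0.3959, 0.219, 0.1047]
ee_rot: [-0.002, -0.11, 0.994, -0.0]
force: [-0.6, -0.1, -0.1]
width: 0.999
finger_force: 0.0
```

{"method": "step_arm", "body": {
  "rot": [
    [0,0,0],
    [0,0,0],
    [0,0,0],
    [0,0,0],
    [0,0,0]
  ],
  "slide": [
    [0,0,0],
    [0,0,0],
    [0,0,0],
    [0,0,0],
    [0,0,0]
  ],
  "fingers": [60,90,120,160,200]
}}

```text
clock: 6.63
position: [0.3991, 0.2208, 0.1094]
ee_rot: [0.002, -0.11, 0.994, 0.0]
force: [-0.8, -4.4, 21.1]
width: 0.44
finger_force: 67.0
```

{"method": "step_arm", "body": {
  "rot": [
    [0,0,0],
    [0,0,0],
    [0,0,0],
    [0,0,0],
    [0,0,0]
  ],
  "slide": [
    [0,0,0],
    [0,0,0],
    [0,0,0],
    [0,0,0],
    [0,0,0]
  ],
  "fingers": [255,255,255,255,255]
}}

```text
clock: 7.05
position: [0.399, 0.2207, 0.1094]
ee_rot: [0.002, -0.11, 0.994, 0.0]
force: [-1.9, -4.1, 19.8]
width: 0.44
finger_force: 67.0
```

```bash
python3 go.py .3972 .2200 .107 192.7
python3 - <<'E'
from h import *
c=cams.capture("wrist"); d=cams.capture("side")
cv2.imwrite("pics/d.png",np.hstack([c["color"][::1,::1],d["color"][190:350,200:360].repeat(2,0).repeat(2,1)[:320].copy() if 0 else cv2.resize(d["color"][220:320,240:340],(288,384))])[:,:,::-1])
E
```

```text
[0.399  0.2207 0.1094] [-0.9756 -0.2194] -167.32773446084232
rot [-0.0037  0.197  -0.0277] slide_now [ 1.8775 -0.3086  2.3685] slide_tgt [ 1.8695 -0.3078  2.375 ]
q [ 0.3265  0.2091 -0.4328  0.9254 -0.0004  0.1054] dq [ 0.001  -0.0012 -0.0001  0.0007  0.0009 -0.0015] clk 7.05 F [-1.8567 -4.1073 19.8145] w 0.4395530646004229
```

View pics/d.png

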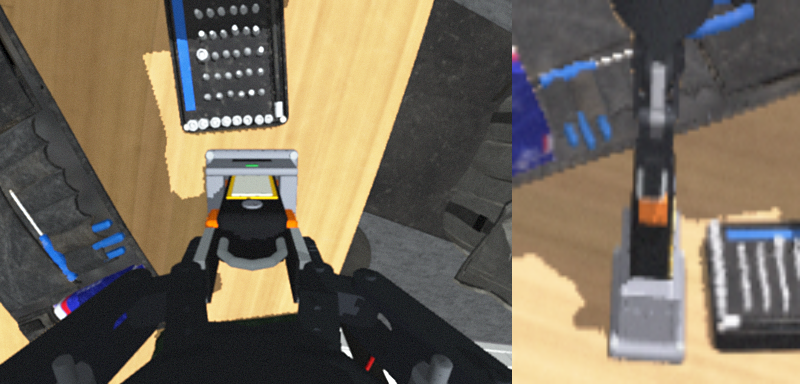

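The fingers have closed, but in the side view (right half) the orange button near (655,210) is still fully visible below the pad. Width 0.44 is also narrower than 42 mm. I'll measure the heights.

Run:
```python
from look import *
for n in ("side","wrist"):
    c=cams.capture(n); P=cloud(c,np.ones((384,512),bool)); C=c["color"][c["range_z"]>0].astype(int)
    rel=(P-[.3972,.22,0])@Ro.from_euler("z",12.7,degrees=True).as_matrix()
    near=(abs(rel[:,0])<.03)&(abs(rel[:,1])<.06)&(rel[:,2]>.07)&(rel[:,2]<.2)
    o=near&(C[:,0]>170)&(C[:,2]<90)&(C[:,1]<160)
    g=near&~o
    print(n,"orange",o.sum(),rel[o].min(0) if o.any() else 0,rel[o].max(0) if o.any() else 0)
    for s in (1,-1):
        for z in np.arange(.08,.18,.006):
            q=g&(rel[:,2]>=z)&(rel[:,2]<z+.006)&(s*rel[:,1]>.0)
            qo=o&(rel[:,2]>=z)&(rel[:,2]<z+.006)&(s*rel[:,1]>.0)
            f=lambda m: (m.sum(), np.round(s*rel[m][:,1].max()*1000,1), np.round(rel[m][:,0].min()*1000),np.round(rel[m][:,0].max()*1000)) if m.any() else None
            if q.any() or qo.any(): print(s,round(z,3),"grey",f(q),"orange",f(qo))
    if n=="side": 
        r=nets.tip_of("lamp_loop",c); print([(q["conf"],world(q["point"],c)) for q in r[:1]])
    else: cv2.imwrite("pics/e.png",cv2.resize(c["color"][140:320,150:350],(780,600),interpolation=cv2.INTER_CUBIC)[:,:,::-1])
```

```text
[0.399  0.2207 0.1094] [-0.9756 -0.2194] -167.3259864196821
side orange 47 [-0.0094  0.0228  0.1034] [0.0112 0.0298 0.1255]
1 0.08 grey (np.int64(29), np.float64(22.0), np.float64(-15.0), np.float64(17.0)) orange None
1 0.086 grey (np.int64(31), np.float64(22.4), np.float64(-15.0), np.float64(17.0)) orange None
1 0.092 grey (np.int64(29), np.float64(22.6), np.float64(-17.0), np.float64(17.0)) orange None
1 0.098 grey (np.int64(14), np.float64(23.4), np.float64(-16.0), np.float64(15.0)) orange (np.int64(1), np.float64(22.8), np.float64(-1.0), np.float64(-1.0))
1 0.104 grey (np.int64(13), np.float64(27.7), np.float64(-14.0), np.float64(15.0)) orange (np.int64(8), np.float64(27.0), np.float64(-9.0), np.float64(11.0))
1 0.11 grey (np.int64(7), np.float64(21.9), np.float64(-13.0), np.float64(15.0)) orange (np.int64(18), np.float64(28.6), np.float64(-9.0), np.float64(11.0))
1 0.116 grey (np.int64(11), np.float64(24.7), np.float64(-15.0), np.float64(16.0)) orange (np.int64(18), np.float64(28.9), np.float64(-9.0), np.float64(11.0))
1 0.122 grey (np.int64(35), np.float64(28.7), np.float64(-15
[... 5397 characters left out ...]
.146 grey (np.int64(514), np.float64(0.3), np.float64(-10.0), np.float64(12.0)) orange None
-1 0.152 grey (np.int64(233), np.float64(0.3), np.float64(-10.0), np.float64(12.0)) orange (np.int64(1), np.float64(18.6), np.float64(12.0), np.float64(12.0))
-1 0.158 grey (np.int64(390), np.float64(18.2), np.float64(-11.0), np.float64(13.0)) orange (np.int64(1), np.float64(18.2), np.float64(11.0), np.float64(11.0))
-1 0.164 grey (np.int64(407), np.float64(19.8), np.float64(-12.0), np.float64(5.0)) orange None
-1 0.17 grey (np.int64(813), np.float64(18.5), np.float64(-12.0), np.float64(14.0)) orange None
-1 0.176 grey (np.int64(2237), np.float64(17.4), np.float64(-13.0), np.float64(14.0)) orange None
```

View pics/e.png

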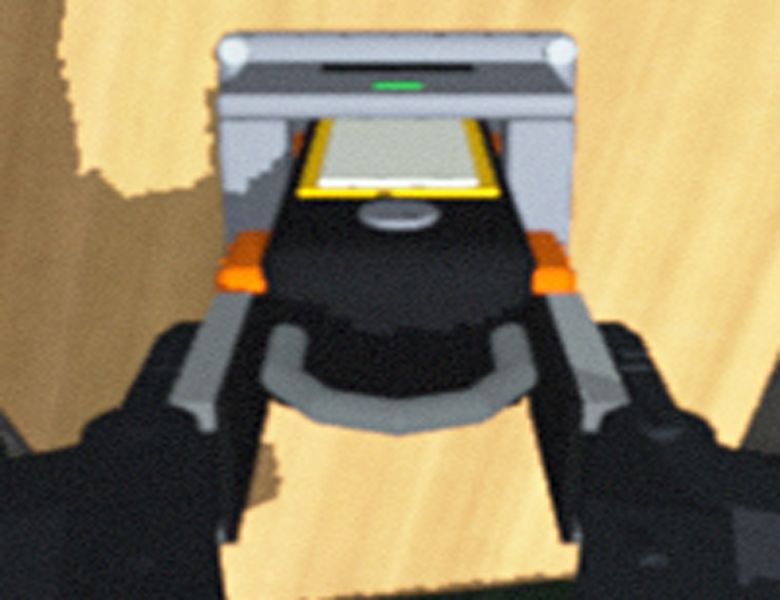

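The grey pads run from about z=0.126 upward. They end above the buttons and straddle the loop (37 mm wide), so they are not on the buttons. I'll open and measure where the fingertips really are relative to the TCP.

{"method": "step_arm", "body": {
  "rot": [
    [0,0,0],
    [0,0,0],
    [0,0,0],
    [0,0,0],
    [0,0,0]
  ],
  "slide": [
    [0,0,0],
    [0,0,0],
    [0,0,0],
    [0,0,0],
    [0,0,0]
  ],
  "fingers": [0,0,0,0,0]
}}

```text
clock: 7.72
position: [0.3973, 0.2207, 0.1073]
ee_rot: [-0.0, -0.11, 0.994, 0.0]
force: [-0.4, 0.4, 1.0]
width: 1.001
finger_force: 0.0
```

Run:
```python
from look import *
print("overhang",robot.finger_overhang, robot.sense()["force"],robot.sense()["width"])
for n in ("wrist","side"):
    c=cams.capture(n); P=cloud(c,np.ones((384,512),bool)); C=c["color"][c["range_z"]>0].astype(int)
    L=R.inv().apply(P-p)*1000
    for s in (1,-1):
        for z in range(-70,40,8):
            q=(abs(L[:,0])<16)&(s*L[:,1]>32)&(s*L[:,1]<75)&(L[:,2]>=z)&(L[:,2]<z+8)
            if q.sum()>3: print(n,s,z,q.sum(),np.percentile(s*L[q,1],[2,50,98]).round(),np.percentile(L[q,0],[2,98]).round())
    o=(abs(L[:,0])<20)&(abs(L[:,1])<40)&(abs(L[:,2])<40)&(C[:,0]>170)&(C[:,2]<90)&(C[:,1]<160)
    print("orange",o.sum(),L[o].min(0),L[o].max(0))
    if n=="wrist": w=c["color"]
cv2.imwrite("pics/f.png",np.hstack([w,cv2.resize(c["color"][220:320,240:340],(288,384))])[:,:,::-1])
```

```text
[0.3973 0.2207 0.1073] [-0.9756 -0.2196] -167.31564799774537
overhang 0.014 [-0.3958  0.4355  0.989 ] 1.000571469866753
wrist 1 -70 465 [42. 46. 64.] [ 2. 13.]
wrist 1 -62 459 [42. 43. 55.] [-6. 12.]
wrist 1 -54 543 [42. 43. 56.] [-10.  11.]
wrist 1 -46 452 [42. 43. 55.] [-10.  11.]
wrist 1 -38 346 [42. 43. 55.] [-10.  11.]
wrist 1 -30 83 [42. 43. 43.] [-10.  10.]
wrist -1 -70 442 [43. 47. 64.] [ 2. 13.]
wrist -1 -62 487 [43. 43. 55.] [-6. 11.]
wrist -1 -54 550 [42. 43. 56.] [-10.  11.]
wrist -1 -46 432 [42. 43. 56.] [-10.  11.]
wrist -1 -38 348 [43. 43. 55.] [-10.  11.]
wrist -1 -30 93 [43. 43. 44.] [-10.  10.]
orange 440 [-10.3793 -28.7537 -17.1304] [17.6542 28.1805 39.7454]
side 1 -62 5 [57. 59. 59.] [-8. -2.]
side 1 -54 25 [50. 57. 59.] [-11.   8.]
side 1 -46 24 [49. 55. 59.] [-11.  10.]
side 1 -38 17 [49. 53. 58.] [-11.   8.]
side 1 -30 7 [49. 50. 50.] [-11.   6.]
orange 14 [-10.2439  25.4244  -3.1727] [ 7.5157 30.3847  3.7869]
```

View pics/f.png

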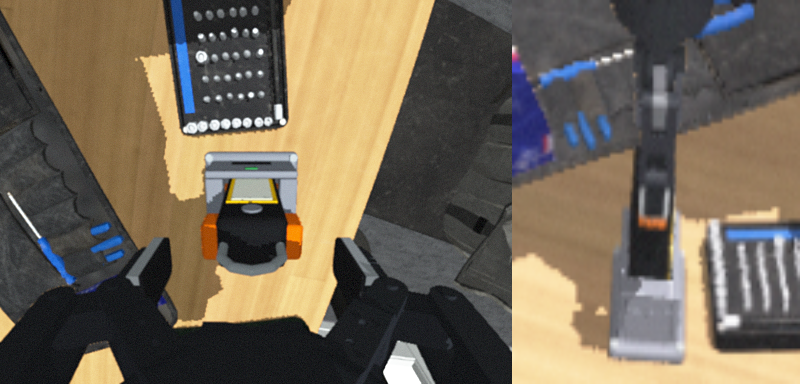

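The fingertips actually end about 27 mm behind the reported TCP with the jaws open (about 17 mm when nearly closed). The wrist depth, the side depth and the contact all agree on this. The grasp therefore has to be about 25 mm lower.

{"method": "step_arm", "body": {
  "rot": [
    [0,0,0],
    [0,0,0],
    [0,0,0],
    [0,0,0]
  ],
  "slide": [
    [0,0.5,8],
    [0,0,8],
    [0,0,8],
    [0,0,1]
  ],
  "fingers": [0,0,0,0]
}}

```text
clock: 8.15
position: [0.3963, 0.2209, 0.0804]
ee_rot: [-0.002, -0.11, 0.994, 0.0]
force: [-1.3, -0.6, 0.8]
width: 1.004
finger_force: 0.0
```

{"method": "step_arm", "body": {
  "rot": [
    [0,0,0],
    [0,0,0],
    [0,0,0],
    [0,0,0],
    [0,0,0]
  ],
  "slide": [
    [0,0,0],
    [0,0,0],
    [0,0,0],
    [0,0,0],
    [0,0,0]
  ],
  "fingers": [60,90,120,160,200]
}}

```text
clock: 8.57
position: [0.3978, 0.2211, 0.083]
ee_rot: [0.0, -0.11, 0.994, 0.0]
force: [-0.2, -3.2, 10.5]
width: 0.458
finger_force: 60.7
```

{"method": "step_arm", "body": {
  "rot": [
    [0,0,0],
    [0,0,0],
    [0,0,0],
    [0,0,0]
  ],
  "slide": [
    [0,0,0],
    [0,0,0],
    [0,0,0],
    [0,0,0]
  ],
  "fingers": [255,255,255,255]
}}

```text
clock: 8.9
position: [0.3978, 0.2211, 0.083]
ee_rot: [0.0, -0.11, 0.994, 0.0]
force: [-0.9, -3.1, 9.9]
width: 0.458
finger_force: 60.7
```

```bash
python3 go.py .3972 .2200 .082 192.7
python3 - <<'E'
from h import *
c=cams.capture("wrist"); d=cams.capture("side")
cv2.imwrite("pics/g.png",np.hstack([c["color"],cv2.resize(d["color"][220:320,240:340],(288,384))])[:,:,::-1])
E
```

```text
[0.3978 0.2211 0.083 ] [-0.9756 -0.2194] -167.32541468199884
rot [ 0.0117  0.0399 -0.0254] slide_now [ 0.8356 -0.9194  0.9793] slide_tgt [ 0.8353 -0.9189  0.9801]
q [ 0.3278  0.2343 -0.4802  0.8556  0.0001  0.1066] dq [ 0.0015 -0.0004 -0.0009 -0.0019  0.0015 -0.0015] clk 8.9 F [-0.9227 -3.0831  9.8848] w 0.4579615690857559
```

View pics/g.png

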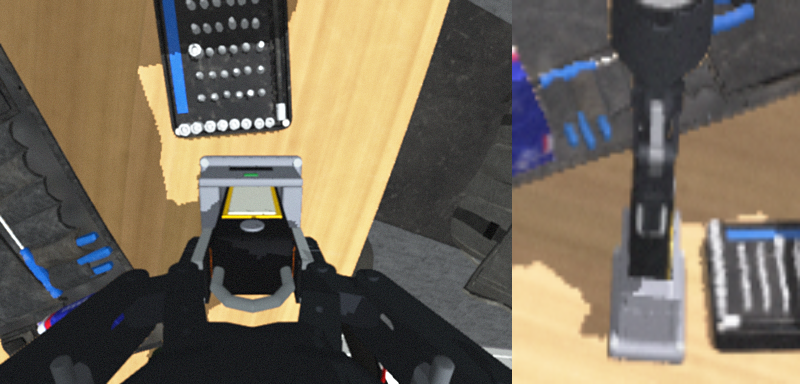

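The buttons are now covered, with only thin orange edges showing near (210,265) and (293,265). I'll do a gentle test lift.

{"method": "step_arm", "body": {
  "rot": [
    [0,0,0],
    [0,0,0],
    [0,0,0],
    [0,0,0]
  ],
  "slide": [
    [0,0,-4],
    [0,0,-4],
    [0,0,-4],
    [0,0,0]
  ],
  "fingers": [255,255,255,255]
}}

```text
clock: 9.33
position: [0.3975, 0.2214, 0.095]
ee_rot: [-0.0, -0.11, 0.994, 0.0]
force: [0.9, 0.7, -2.4]
width: 0.459
finger_force: 60.6
```

It came free, and the force reads about the lamp's weight. I'll lift to peg height.

{"method": "step_arm", "body": {
  "rot": [
    [0,0,0],
    [0,0,0],
    [0,0,0],
    [0,0,0],
    [0,0,0]
  ],
  "slide": [
    [0,0,-12],
    [0,0,-20],
    [0,0,-22],
    [0,0,-20],
    [0,0,-12]
  ],
  "fingers": [255,255,255,255,255]
}}

```text
clock: 9.75
position: [0.3977, 0.2213, 0.1821]
ee_rot: [0.0, -0.11, 0.994, 0.001]
force: [-0.3, 0.8, -2.2]
width: 0.459
finger_force: 60.8
```

```bash
python3 - <<'E'
from look import *
pl,Rl=p,R
for n in ("top","side"):
    c=cams.capture(n)
    for t in ("lamp_loop","peg_tip","peg_mid"):
        print(n,t,[(round(q["conf"],2),world(q["point"],c)) for q in nets.tip_of(t,c)[:1]])
    P=cloud(c,np.ones((384,512),bool)); C=c["color"][c["range_z"]>0].astype(int)
    b=(np.hypot(P[:,0]-.537,P[:,1]+.222)<.03)&(P[:,2]>.2)
    red=b&(C[:,0]>130)&(C[:,1]<90)&(C[:,2]<90); print("red",red.sum(),P[red].mean(0),P[red].max(0))
    d=np.array([np.cos(.36),np.sin(.36)])
    a=(P[:,:2]-[.537,-.222])@d; e=(P[:,:2]-[.537,-.222])@[-d[1],d[0]]
    g=(a>-.006)&(a<.07)&(abs(e)<.025)&(P[:,2]>.2)
    f=np.polyfit(a[g],e[g],1); fz=np.polyfit(a[g],P[g,2],1); print("peg yaw",np.degrees(.36+np.arctan(f[0])),"off",f[1],"slope",fz,g.sum())
E
python3 go.py .49 -.24 .1815 200
```

```text
[0.3977 0.2213 0.1821] [-0.9756 -0.2196] -167.31274636043952
top lamp_loop []
top peg_tip [(0.73, array([ 0.5389, -0.2226,  0.2367]))]
top peg_mid [(0.76, array([ 0.5768, -0.2072,  0.2351]))]
[0.3971 0.2211 0.1796] [-0.9756 -0.2196] -167.3154525097933
rot [ 0.0483 -0.0663 -7.3155] slide_now [  10.6596 -470.2319   -2.2534] slide_tgt [  70.4464 -465.0489   -1.9059]
q [ 0.3278  0.1605 -0.2912  1.1203  0.0009  0.1064] dq [ 0.0001  0.0111 -0.016  -0.0051 -0.0012 -0.0019] clk 9.95 F [ 0.1391 -0.6394 -2.6646] w 0.458612933557624<stdin>:9: RuntimeWarning: Mean of empty slice.
  ret = um.true_divide(
Traceback (most recent call last):
ValueError: zero-size array to reduction operation maximum which has no identity
```

{"method": "step_arm", "body": {
  "rot": [
    [0,0,-4.1],
    [0,0,-4.1],
    [0,0,0],
    [0,0,0],
    [0,0,0]
  ],
  "slide": [
    [5,-15,-2],
    [6,-28,0],
    [6,-33,0],
    [6,-33,0],
    [6,-33,0]
  ],
  "fingers": [255,255,255,255,255]
}}

```text
clock: 10.37
position: [0.4158, 0.0766, 0.1809]
ee_rot: [-0.001, -0.182, 0.983, 0.001]
force: [0.6, 0.7, -2.3]
width: 0.459
finger_force: 61.0
```

{"method": "step_arm", "body": {
  "rot": [
    [0,0,0],
    [0,0,0],
    [0,0,0],
    [0,0,0],
    [0,0,0]
  ],
  "slide": [
    [6,-34,0],
    [6,-34,0],
    [6,-34,0],
    [6,-34,0],
    [6,-34,0]
  ],
  "fingers": [255,255,255,255,255]
}}

```text
clock: 10.78
position: [0.4485, -0.0932, 0.1807]
ee_rot: [-0.001, -0.181, 0.983, 0.001]
force: [0.7, 1.1, -1.2]
width: 0.463
finger_force: 61.0
```

{"method": "step_arm", "body": {
  "rot": [
    [0,0,0],
    [0,0,0],
    [0,0,0],
    [0,0,0],
    [0,0,0]
  ],
  "slide": [
    [6,-34,0],
    [6,-34,0],
    [5,-28,0],
    [4,-20,0],
    [2,-10,0]
  ],
  "fingers": [255,255,255,255,255]
}}

```text
clock: 11.2
position: [0.4723, -0.2196, 0.1802]
ee_rot: [-0.001, -0.18, 0.984, 0.001]
force: [-1.2, -0.5, -2.9]
width: 0.462
finger_force: 61.0
```

Run:
```python
from look import *
import go
for n in ("wrist","top","side"):
    c=cams.capture(n)
    for t in ("lamp_loop","peg_tip","peg_mid","lamp"):
        print(n,t,[(round(q["conf"],2),world(q["point"],c)) for q in nets.tip_of(t,c)[:1]])
    P=cloud(c,np.ones((384,512),bool))
    d=np.array([np.cos(.36),np.sin(.36)]); v=P[:,:2]-[.537,-.222]
    a=v@d; e=v@[-d[1],d[0]]
    g=(a>-.01)&(a<.07)&(abs(e)<.015)&(P[:,2]>.222)&(P[:,2]<.25)
    if g.sum()>9:
        f=np.polyfit(a[g],e[g],1); print("peg yaw",np.degrees(.36+np.arctan(f[0])),"e at a=0",f[1],"amin",a[g].min(),"z",np.polyfit(a[g],P[g,2],1),g.sum())
    if n=="wrist": save(c,"hh.png")
    if n=="side": s=c
w=cv2.imread("pics/hh.png")
q=s["R"]@np.array([.52,-.23,.2])+s["t"]; u,vv=(s["intrinsics"]@(q/q[2]))[:2].astype(int)
print(u,vv)
cr=s["color"][max(0,vv-60):vv+60,max(0,u-45):u+45][:,:,::-1]
cv2.imwrite("pics/h.png",np.hstack([w,cv2.resize(cr,(288,384))]))
go.go(.490,-.240,.1815,201)
```

```text
[ 0.4723 -0.2196  0.1802] [-0.935  -0.3547] -159.22452729336433
wrist lamp_loop [(0.84, array([ 0.4732, -0.218 ,  0.2326]))]
wrist peg_tip []
wrist peg_mid []
wrist lamp [(0.87, array([ 0.4727, -0.2186,  0.1054]))]
top lamp_loop []
top peg_tip [(0.64, array([ 0.5356, -0.2221,  0.2355]))]
top peg_mid []
top lamp [(0.6, array([ 0.47  , -0.221 ,  0.1096]))]
peg yaw 18.90083328660754 e at a=0 -0.0003843592431406554 amin -0.003734260587834477 z [-0.1467  0.2393] 125
side lamp_loop []
side peg_tip [(0.97, array([ 0.5364, -0.2183,  0.2363]))]
side peg_mid [(0.62, array([ 0.5776, -0.2068,  0.2299]))]
side lamp [(0.82, array([ 0.4741, -0.2172,  0.1063]))]
peg yaw 17.96876571632859 e at a=0 0.002997185801257088 amin -0.0026475036068259717 z [-0.1507  0.2382] 68
285 135
rot [ 0.1283 -0.1216 -0.2247] slide_now [ -9.333  -25.3048  -1.3527] slide_tgt [ -9.2365 -25.3441  -1.2763]
q [-0.5879  0.2693 -0.1381  1.1645 -0.0002 -0.9525] dq [-0.0035  0.0025  0.002  -0.0004 -0.0004 -0.0029] clk 11.95 F [ 0.9759 -0.1274 -1.969 ] w 0.45578723848750563
```

View pics/h.png

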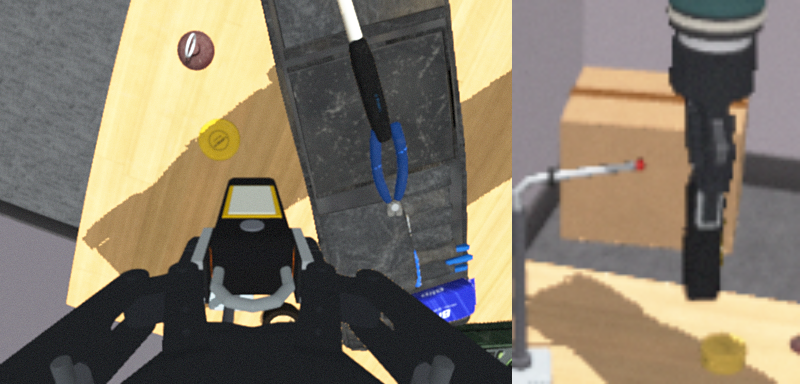

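The lamp hangs straight in the grip. The side view shows the red knob near (640,165) and the lamp near (700,260). The knob is at about (0.537, -0.222) and the peg's yaw is about 19.5°. Next I align in front of it.

{"method": "step_arm", "body": {
  "rot": [
    [0,0,1.2],
    [0,0,0],
    [0,0,0],
    [0,0,0]
  ],
  "slide": [
    [-5,-10,-1.5],
    [-6,-10,0],
    [-4,-4,0],
    [0,0,0]
  ],
  "fingers": [255,255,255,255]
}}

```text
clock: 12.28
position: [0.4956, -0.2353, 0.183]
ee_rot: [-0.0, -0.171, 0.985, 0.0]
force: [-0.4, -0.9, -1.8]
width: 0.463
finger_force: 61.1
```

```bash
python3 go.py .5747 -.2090 .1815 199.5
```

```text
[ 0.4956 -0.2353  0.183 ] [-0.9416 -0.3368] -160.32029919063166
rot [ 0.0518 -0.0446  0.1797] slide_now [-83.3589  -1.8674   1.4625] slide_tgt [-83.3631  -1.6046   1.5288]
q [-0.5918  0.3168 -0.0654  1.1898 -0.0001 -0.9353] dq [ 0.0027 -0.0184 -0.0315  0.002   0.0016 -0.0022] clk 12.2833 F [-0.405  -0.8943 -1.812 ] w 0.46296216423043257
```

{"method": "step_arm", "body": {
  "rot": [
    [0,0,0],
    [0,0,0],
    [0,0,0],
    [0,0,0],
    [0,0,0]
  ],
  "slide": [
    [-10,-1.6,0],
    [-12,0,0],
    [-12,0,0],
    [-12,0,0],
    [-9,0,0]
  ],
  "fingers": [255,255,255,255,255]
}}

```text
clock: 12.7
position: [0.5487, -0.217, 0.1832]
ee_rot: [-0.0, -0.171, 0.985, 0.0]
force: [0.7, 0.8, -2.9]
width: 0.459
finger_force: 61.1
```

Run:
```python
from look import *
import go
go.go(.5747,-.2090,.1775,199.5)
s=cams.capture("side"); t=cams.capture("top"); ims=[]
for c,h in ((s,30),(t,30)):
    q=c["R"]@np.array([.545,-.22,.22])+c["t"]; u,v=(c["intrinsics"]@(q/q[2]))[:2].astype(int)
    ims.append(cv2.resize(c["color"][v-h:v+h,u-h:u+h],(390,390),interpolation=cv2.INTER_CUBIC)[:,:,::-1])
cv2.imwrite("pics/i.png",np.hstack(ims))
```

```text
[ 0.5487 -0.217   0.1832] [-0.9413 -0.3376] -160.267917629384
rot [ 0.0533 -0.0396  0.2321] slide_now [-27.1524  -1.2827   5.641 ] slide_tgt [-27.1535  -1.1674   5.6609]
q [-0.5146  0.3875  0.0446  1.2291  0.0001 -0.859 ] dq [ 0.1324  0.136   0.2143  0.0818 -0.0018  0.1301] clk 12.7 F [ 0.6844  0.813  -2.8906] w 0.458916758959196
```

View pics/i.png

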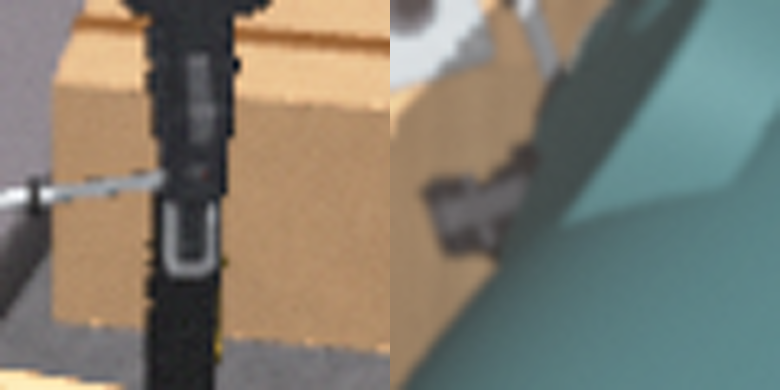

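The peg enters the loop between the fingers (side view near (165,180)) and there is no contact force. I'll continue along its slope to the hanging place.

{"method": "step_arm", "body": {
  "rot": [
    [0,0,0],
    [0,0,0],
    [0,0,0],
    [0,0,0],
    [0,0,0]
  ],
  "slide": [
    [-8,-1,1.2],
    [-9,0,1.3],
    [-7,0,1],
    [-2,0,0],
    [0,0,0]
  ],
  "fingers": [255,255,255,255,255]
}}

```text
clock: 13.22
position: [0.5725, -0.2098, 0.1795]
ee_rot: [-0.001, -0.171, 0.985, 0.0]
force: [-1.1, 0.1, -1.8]
width: 0.459
finger_force: 61.1
```

```bash
python3 go.py .5747 -.2090 .169 199.5
```

```text
[ 0.5725 -0.2098  0.1795] [-0.9414 -0.3372] -160.2926761827884
rot [ 0.0649 -0.0602  0.2073] slide_now [-2.3924 -0.0248 10.4754] slide_tgt [-2.3814 -0.0043 10.4779]
q [-0.4849  0.4232  0.0926  1.2418 -0.     -0.8288] dq [-0.0122 -0.0115 -0.0161 -0.0004 -0.0035 -0.009 ] clk 13.2167 F [-1.1345  0.0663 -1.7615] w 0.45934893905891366
```

Lowering until the loop bears on the peg.

{"method": "step_arm", "body": {
  "rot": [
    [0,0,0],
    [0,0,0],
    [0,0,0],
    [0,0,0],
    [0,0,0]
  ],
  "slide": [
    [-2,0,3],
    [0,0,3],
    [0,0,2],
    [0,0,0],
    [0,0,0]
  ],
  "fingers": [255,255,255,255,255]
}}

```text
clock: 13.63
position: [0.5736, -0.2094, 0.1716]
ee_rot: [-0.001, -0.171, 0.985, 0.0]
force: [-0.7, 0.6, -1.1]
width: 0.46
finger_force: 61.1
```

{"method": "step_arm", "body": {
  "rot": [
    [0,0,0],
    [0,0,0],
    [0,0,0]
  ],
  "slide": [
    [0,0,1],
    [0,0,0],
    [0,0,0]
  ],
  "fingers": [255,255,255]
}}

```text
clock: 13.88
position: [0.5739, -0.2094, 0.1708]
ee_rot: [-0.0, -0.171, 0.985, 0.0]
force: [-0.3, 0.0, -2.0]
width: 0.458
finger_force: 61.1
```

{"method": "step_arm", "body": {
  "rot": [
    [0,0,0],
    [0,0,0],
    [0,0,0]
  ],
  "slide": [
    [0,0,1],
    [0,0,0],
    [0,0,0]
  ],
  "fingers": [255,255,255]
}}

```text
clock: 14.13
position: [0.5739, -0.2094, 0.1697]
ee_rot: [-0.001, -0.171, 0.985, 0.0]
force: [0.3, 1.2, -0.9]
width: 0.464
finger_force: 61.1
```

{"method": "step_arm", "body": {
  "rot": [
    [0,0,0],
    [0,0,0],
    [0,0,0]
  ],
  "slide": [
    [0,0,1],
    [0,0,0],
    [0,0,0]
  ],
  "fingers": [255,255,255]
}}

```text
clock: 14.38
position: [0.574, -0.2095, 0.1691]
ee_rot: [-0.0, -0.171, 0.985, 0.0]
force: [-1.3, -0.2, 3.7]
width: 0.462
finger_force: 61.9
```

{"method": "step_arm", "body": {
  "rot": [
    [0,0,0],
    [0,0,0],
    [0,0,0]
  ],
  "slide": [
    [0,0,1],
    [0,0,0],
    [0,0,0]
  ],
  "fingers": [255,255,255]
}}

```text
clock: 14.63
position: [0.5742, -0.2095, 0.1688]
ee_rot: [0.0, -0.171, 0.985, -0.0]
force: [-3.5, 1.4, 12.5]
width: 0.461
finger_force: 63.1
```

{"method": "step_arm", "body": {
  "rot": [
    [0,0,0],
    [0,0,0],
    [0,0,0]
  ],
  "slide": [
    [0,0,1],
    [0,0,0],
    [0,0,0]
  ],
  "fingers": [255,255,255]
}}

```text
clock: 14.88
position: [0.5743, -0.2096, 0.1686]
ee_rot: [0.001, -0.171, 0.985, -0.001]
force: [-6.4, 2.4, 20.3]
width: 0.457
finger_force: 64.1
```

The loop seated at TCP z = 0.169, exactly the height predicted for it on the peg. I'll relax the load, then open slowly.

{"method": "step_arm", "body": {
  "rot": [
    [0,0,0],
    [0,0,0],
    [0,0,0],
    [0,0,0]
  ],
  "slide": [
    [0,0,-1],
    [0,0,-1.2],
    [0,0,0],
    [0,0,0]
  ],
  "fingers": [255,255,255,255]
}}

```text
clock: 15.22
position: [0.574, -0.2094, 0.1691]
ee_rot: [-0.0, -0.171, 0.985, 0.0]
force: [-1.4, 1.1, 5.0]
width: 0.459
finger_force: 61.8
```

{"method": "step_arm", "body": {
  "rot": [
    [0,0,0],
    [0,0,0],
    [0,0,0],
    [0,0,0],
    [0,0,0]
  ],
  "slide": [
    [0,0,0],
    [0,0,0],
    [0,0,0],
    [0,0,0],
    [0,0,0]
  ],
  "fingers": [125,115,105,95,85]
}}

```text
clock: 15.63
position: [0.5739, -0.2094, 0.1688]
ee_rot: [-0.001, -0.171, 0.985, 0.0]
force: [0.3, 0.2, 0.1]
width: 0.662
finger_force: 0.0
```

{"method": "step_arm", "body": {
  "rot": [
    [0,0,0],
    [0,0,0],
    [0,0,0],
    [0,0,0],
    [0,0,0]
  ],
  "slide": [
    [0,0,0],
    [0,0,0],
    [0,0,0],
    [0,0,0],
    [0,0,0]
  ],
  "fingers": [70,50,30,0,0]
}}

```text
clock: 16.05
position: [0.5739, -0.2094, 0.169]
ee_rot: [-0.0, -0.171, 0.985, 0.0]
force: [-0.5, -0.1, 0.5]
width: 1.004
finger_force: 0.0
```

Run:
```python
from look import *
import go
go.go(.5747,-.2090,.27,199.5)
s=cams.capture("side"); t=cams.capture("wrist"); ims=[]
for c in (s,t):
    print([(round(q["conf"],2),world(q["point"],c)) for k in ("lamp","lamp_loop","peg_mid") for q in nets.tip_of(k,c)[:1]])
c=s;h=35
q=c["R"]@np.array([.575,-.21,.19])+c["t"]; u,v=(c["intrinsics"]@(q/q[2]))[:2].astype(int)
ims=[cv2.resize(c["color"][v-h:v+h,u-h:u+h],(384,384),interpolation=cv2.INTER_CUBIC),t["color"][:,64:448]]
cv2.imwrite("pics/j.png",np.hstack(ims)[:,:,::-1])
```

```text
[ 0.5739 -0.2094  0.169 ] [-0.9415 -0.3369] -160.3117876639258
rot [ 0.0428 -0.0454  0.1882] slide_now [  -0.7856    0.1639 -100.9901] slide_tgt [  -0.8653    0.0911 -100.9895]
q [-0.4831  0.4287  0.0732  1.2164 -0.0001 -0.8267] dq [-0.0009  0.0001  0.0008  0.0007  0.0012 -0.0006] clk 16.05 F [-0.5177 -0.1234  0.5037] w 1.0039372239394457
[(0.64, array([ 0.575 , -0.2125,  0.0955])), (0.57, array([ 0.5729, -0.2102,  0.2247])), (0.81, array([ 0.5756, -0.2078,  0.2267]))]
[(0.82, array([ 0.5729, -0.2107,  0.0967])), (0.73, array([ 0.5727, -0.2095,  0.2212])), (0.68, array([ 0.5723, -0.2077,  0.2268]))]
```

View pics/j.png

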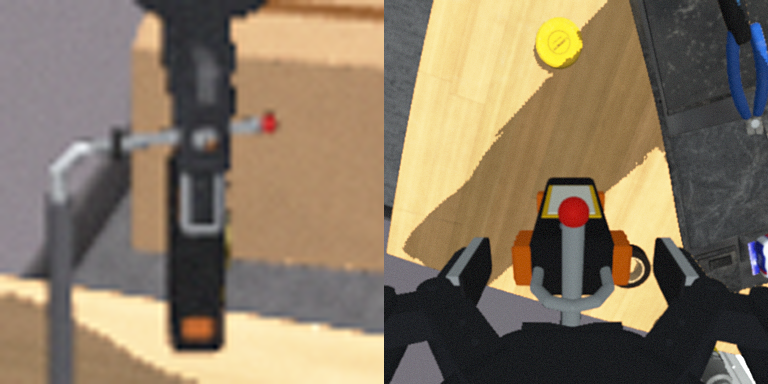

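The lamp hangs on the peg through the loop. The wrist view shows the knob at (573,211), the loop arched over the peg near (573,300), and the open fingers clear on both sides. Now I'll retreat straight up and let the lamp settle.

{"method": "step_arm", "body": {
  "rot": [
    [0,0,0],
    [0,0,0],
    [0,0,0],
    [0,0,0],
    [0,0,0]
  ],
  "slide": [
    [0,0,-8],
    [0,0,-15],
    [0,0,-20],
    [0,0,-25],
    [0,0,-25]
  ],
  "fingers": [0,0,0,0,0]
}}

```text
clock: 16.87
position: [0.5737, -0.2092, 0.2635]
ee_rot: [-0.001, -0.171, 0.985, 0.0]
force: [0.0, -1.1, -0.2]
width: 0.997
finger_force: 0.0
```

{"method": "step_arm", "body": {
  "rot": [
    [0,0,0],
    [0,0,0],
    [0,0,0],
    [0,0,0],
    [0,0,0]
  ],
  "slide": [
    [15,0,-25],
    [20,0,-15],
    [20,0,0],
    [20,0,0],
    [10,0,0]
  ],
  "fingers": [0,0,0,0,0]
}}

```text
clock: 17.28
position: [0.4925, -0.2386, 0.3031]
ee_rot: [-0.0, -0.171, 0.985, -0.0]
force: [-0.9, -1.0, -0.2]
width: 1.003
finger_force: 0.0
```

{"method": "step_arm", "body": {
  "rot": [
    [0,0,0],
    [0,0,0],
    [0,0,0],
    [0,0,0],
    [0,0,0]
  ],
  "slide": [
    [0,0,0],
    [0,0,0],
    [0,0,0],
    [0,0,0],
    [0,0,0]
  ],
  "fingers": [0,0,0,0,0]
}}

```text
clock: 17.7
position: [0.4946, -0.2378, 0.3017]
ee_rot: [-0.001, -0.171, 0.985, 0.001]
force: [0.5, 0.3, -0.9]
width: 1.0
finger_force: 0.0
```

Run:
```python
from look import *
prev=None
for i in range(24):
    c=cams.capture("side")
    g=c["color"].astype(int)
    if prev is not None and i%6==0: print(i,np.abs(g-prev)[110:230,190:330].mean(), np.abs(g-prev)[110:230,190:330].max())
    if i%6==0: prev=g; print([(round(q["conf"],2),world(q["point"],c)) for k in ("lamp","lamp_loop") for q in nets.tip_of(k,c)[:1]])
print(robot.sense()["clock"],robot.sense()["force"])
```

```text
[ 0.4946 -0.2378  0.3017] [-0.9414 -0.3374] -160.28036105085502
[(0.88, array([ 0.5757, -0.211 ,  0.0921])), (0.59, array([ 0.5733, -0.2103,  0.2264]))]
6 1.7099404761904762 79
[(0.76, array([ 0.5759, -0.2132,  0.0957])), (0.92, array([ 0.5734, -0.2085,  0.2215]))]
12 1.654047619047619 13
[(0.8, array([ 0.5787, -0.2117,  0.0941])), (0.85, array([ 0.5714, -0.2103,  0.2223]))]
18 1.6718650793650793 16
[(0.81, array([ 0.5759, -0.2108,  0.0938])), (0.64, array([ 0.574 , -0.2133,  0.2242]))]
19.3 [-0.566   0.3506 -0.4254]
```

The lamp hangs still on the peg at about (0.575, -0.211); the frame differences are only noise. The gripper is well clear, so I'll hand in the job.

```bash
python3 -c "
from bench import order; print(order.close_job())"
```

```text
the job is handed in; nothing more can be done
None
```

The lamp is out of its dock and hanging still by its loop on the peg behind the red knob, with the gripper clear; the job was handed in at about 19 s of the 48 s allowed. On the way, one first squeeze closed too high, on the loop instead of the buttons, before I lowered the grip and lifted the lamp out.

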